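Load the sole press with a separator, swing its head to the work mark and lock it

TASK

Finish loading the sole press: lay the separator board flat on the sole that already lies on the bed, then lay the loose sole on the board, right way up and toe over toe, so that all three lie squarely on top of one another and let go. Then loosen the T-knob on top of the column by about a fifth of a turn anticlockwise, swing the press head back over the bed until its pointer stands on the long mark of the angle ring, and tighten the knob again so that the head is locked. Leave the awl, shoe last and glue jar where they are.

Things in the scene. Friction and masses are not known exactly. Their poses are not given: they have to be found in the camera images.
- press: bench sole press, dark iron, fixed. Origin: foot of its column axis, at bench height; z up; its bed runs along its own -y. Base x -65 to 65, y 70 to -335 mm, 32 mm high; on it a black rubber bed 100 x 260 mm, top at 40 mm. Steel column 48 mm across. Round it an aluminium angle ring 124 mm across, top at 110 mm: short ticks each 15 degrees, one long broad mark on the +y side
- bed_centre (a point): middle of the rubber bed's top face: 196 mm from the column axis along the press's -y, 40 mm above the bench. Axes as the press
- work_mark (a point): the long broad mark (14 x 3.5 mm, black) on top of the angle ring, 54 mm from the column axis on the side away from the bed, 111 mm high. It is where the head's pointer stands when the head is square over the bed
- press_head (a joint): angle of the head about the vertical column axis, rad. 0: its arm lies along the middle of the bed, pointer on the long mark. Positive: anticlockwise seen from above; starts at 0.95 to 1.4. Range -0.5 to 1.75, no stop at 0. Knob tight: held fast by friction (gives way only above about 15 N at the handle). Knob loose: turns with 0.7 N m (3 N at the handle) and stays where it is left
- head_handle (a point): grip point on the axis of the head's upright round black handle, 25 mm across, on the arm's outer end 264 mm from the column axis (handle 161 to 235 mm above the bench, this point 212). Its -y points outward along the arm. 196 mm out on the arm is a handwheel 70 mm across, top at 203 mm; arm 42 mm wide, top at 158 mm
- head_plate (a point): centre of the underside of the steel pressure plate (70 wide x 140 mm long, along the arm), 196 mm from the column axis, 86 mm above the bench. It hangs 27 mm above the finished stack
- head_pointer (a point): near the tip of the brass pointer (4 mm wide, reaching 56 mm from the column axis) on the hub, on the side away from the arm, just above the angle ring, 54 mm from the column axis, 113 mm high
- clamp_knob (a joint): angle of the clamp knob about the vertical column axis, rad. 0: tight, as at the start. Positive: loosened, anticlockwise seen from above. From 0.9 the head is free; range -0.25 to 1.6. Stays where it is left. Turning takes 0.24 N m when loose; tightening rises smoothly below 1 rad to about 0.45 N m at 0 and 0.55 N m at -0.25; the knob does not rise or sink
- knob_grip (a point): middle of the clamp knob's black T-bar, on the column axis, 214 mm above the bench. Bar 76 mm long along the point's x, 16 mm thick along y, 26 mm high (201 to 227 mm); at knob angle 0 it lies across the bed, along the press's x. Under it are the clamp plate and hub, 92 mm across, top at 189 mm
- sole_low: tan leather sandal sole on the bed, loose, 0.11 kg, 7 mm thick, 230 x 80 mm. Origin: middle of the waist, underside; x to the toe (toe at x = 122, heel at -108 mm), z up. Waist (x -25 to 15) 54 mm wide, y -27 to 27; forefoot 80 mm wide round x = 65, heel 60 mm. Lies along the bed, toe away from the column
- sole_low_toe (a point): toe end of that sole, on its top face
- sole_top: the loose sole that is to go on top: same leather, shape, size, mass and axes as sole_low; lies flat on the bench to the robot's right, toe pointing away from the robot
- sole_top_toe (a point): toe end of that sole, on its top face
- separator: separator board of brown fibreboard, 236 x 86 x 5 mm, 0.09 kg, flat on the bench to the robot's right. Origin: centre of the underside; x along its length, z up. Each long edge has a finger notch 60 mm long, 15 mm deep at its middle, leaving a bridge 56 mm wide (y -28 to 28) to grip. Either way round is the same. It belongs with its origin over sole_low's, along it
- awl: awl with a dark wooden handle, 155 mm long, 30 mm thick, lying on the bench; not to be moved
- shoe_last: wooden shoe last, 225 mm long, 70 mm high, lying on the bench; not to be moved
- glue_jar: jar, 66 mm across, 85 mm high, standing on the bench to the right; not to be moved
Not all that is in view belongs to the job. What is shaped like the sole_top but green or orange is not meant.

How it is judged:
By the outcome, as a careful person would: the job done as asked, in the order asked, and still so for the second after the job is handed in, with the robot touching nothing.
It also fails if it takes over 72 s, if anything falls off the work surface, if the arm or the gripper's body presses on something with over 40 N, if the wrist force passes 120 N, or if a joint passes its speed limit or range.

ROBOT

A 6-joint arm with a two-finger parallel gripper is mounted at the origin on the work surface. World frame = base frame: x ahead of the robot, y to its left, z up, the work surface at z = 0. Lengths are in m, angles in rad, forces in N, time in s.
With the tool pointing down it reaches from about 0.25 to 0.725 m from the base axis. Payload 4 kg.
Tool frame: the origin (TCP) lies midway between the tips of the shut fingers; the grasp point (between the pads) lies 19 mm behind it; z points along the fingers, y is the line along which they close (so a half turn about z gives the same grasp; the last joint's range is limited). The gripper opens to 85 mm and grips with 20 to 120 N. Pads are 22 mm wide; open, the fingers measure 114 mm over their backs; the gripper's body (76 mm by 85 mm) begins 54 mm behind the grasp point. The pads swing forward as they close: fully open they stand 13 mm farther back than shut.
Start: joints at [1.342, 0.241, 0.005, 1.335, 0, 1.571], TCP at [0.113, 0.487, 0.231] pointing down, gripper open.
Joint ranges: [-2.72, 2.72], [-1.05, 1.87], [-1.09, 1.28], [-1.99, 2.15], [-1.42, 1.44], [-3.14, 3.14]. Speed limits (rad/s): [2.79, 2.79, 3.14, 3.14, 3.14, 3.14].

INTERFACE

Orientations are given as a unit quaternion [x, y, z, w].
In Python, from workcell import status, camera, get_calibration, ticket gives the robot as it stands.
- The arm moves only by the shell command python3 -m creep 'ROWS' [OPENING]. ROWS is JSON, a list of rows, each a list of 6 numbers: the shift along the world's x, y, z in cm, then the turn, a rotation vector about the world's x, y, z in degrees. A call has 1 to 8 rows; each row shifts and turns the commanded pose from where the row before left it; what a row does not reach is not made up. A row lasts 1/10 s, in which the tool goes at most 50 mm and 8.59 degrees, less where a joint would pass 70% of its speed; a pose out of reach is approached as far as the arm can. A call is refused whole if a number of a shift passes 5 or a number of a turn 8.59, either way. A call with a gripper value outside its range is refused whole. OPENING is the opening, from -1 (shut) to 1 (fully open), so that 0 is half open, set as the call begins (- or left out, the last holds). The fingers move at their own pace and stop on an object; the grip force is fixed at half the most. Time passes only in rows, so rows that do not move let the fingers close. It gives the time, the measured TCP pose, the force, the opening and the grip force at its end, in the units of the state.
- status.get_obs(): the state, without advancing time (a new reading comes with each control period).
- camera(name): name is "side" or "top" or "wrist"; returns the picture (400x640x3 uint8, red, green, blue); there is no depth.
- get_calibration(name): a dict with "fx", "fy", "cx", "cy" (pixels), "rvec" (rotation vector, rad) and "tvec" (3), from world to camera coordinates, as OpenCV has them; the wrist camera has in their place "tool_from_camera" (4x4, takes a point from camera to tool coordinates, whose origin is the TCP and whose axes are the flange's). Camera axes: x right, y down, z forward; pixel columns grow to the right and rows downward; lengths in m; the calibration is good to about 2 mm. The wrist camera is an equidistant fisheye: a pixel r from the principal point sees the ray r / f radians off the axis. A picture is of the moment at which its call begins: read the wrist's pose just before it. get_calibration takes no time and is no camera call.
- ticket.job_done(): hands the job in; it is judged then, once.
The state is a dict: "clock": time; "joint_pos": joint angles; "joint_vel": joint speeds; "tau": joint torques, N m; "eef_pos": TCP position; "tool_rot": TCP orientation; "ft_force": force on the tool from outside, world axes, zero at the start; "ft_torque": the same for the moment, N m; "grip_width": finger opening in m; "grasp_force": force on a finger pad.
Only numpy, scipy, OpenCV 4.12 (cv2) and the standard library are available. Lean on these libraries where they do the work, as an engineer would, in place of code of your own. Each camera call takes 0.05 s, during which the arm holds its last target. There are 200 camera calls.

## Working session

There is one attempt and no reset: what is moved stays moved. The work goes in short steps, Python scripts to look and compute and a shell command to move; the robot and the scene stay as the last step left them, time stands still between calls to the robot, and variables do not carry over. Pictures are saved under pics/ and viewed, at most 10 in all, crops included, and the job is handed in when it is done.

```bash
mkdir -p pics; ls
python3 - <<'E'
from workcell import status,camera,get_calibration
import cv2,numpy as np
o=status.get_obs();print({k:np.round(v,3) for k,v in o.items()})
for n in("top","side"):
    c=get_calibration(n);print(n,c)
    cv2.imwrite(f"pics/{n}0.png",camera(n)[:,:,::-1])
print(get_calibration("wrist"))
E
```

```text
pics
{'clock': np.float64(0.0), 'joint_pos': array([1.342, 0.241, 0.004, 1.335, 0.   , 1.571]), 'joint_vel': array([ 0.002,  0.   , -0.   ,  0.   ,  0.001, -0.001]), 'tau': array([-0.0000e+00, -3.7232e+01,  2.5241e+01,  1.7000e-02, -0.0000e+00,
        0.0000e+00]), 'eef_pos': array([0.113, 0.486, 0.23 ]), 'tool_rot': array([ 0.114,  0.993, -0.001, -0.   ]), 'ft_force': array([-0.42 ,  0.048,  0.275]), 'ft_torque': array([-0.045, -0.022, -0.018]), 'grasp_force': np.float64(0.0), 'grip_width': np.float64(0.085)}
top {'fx': 436.48331351200477, 'fy': 436.48331351200477, 'cx': 326.81435912451036, 'cy': 198.24934599787528, 'rvec': array([ 2.17088971, -2.11115052,  0.16236665]), 'tvec': array([-0.10065252,  0.49223071,  1.65256038])}
side {'fx': 516.8332582278455, 'fy': 516.8332582278455, 'cx': 314.85854283874244, 'cy': 192.5500420603032, 'rvec': array([ 2.04490486,  1.37179428, -0.55540516]), 'tvec': array([-0.0985133 , -0.25033174,  2.1448536 ])}
{'fx': 309.70691628693146, 'fy': 309.70691628693146, 'cx': 318.9835292896272, 'cy': 204.81464855603363, 'tool_from_camera': array([[-4.05412157e-04, -9.57200244e-01, -2.89426205e-01,
         7.29773161e-02],
       [ 9.99999910e-01, -3.50832096e-04, -2.40460437e-04,
        -4.58946770e-04],
       [ 1.28628787e-04, -2.89426277e-01,  9.57200300e-01,
        -1.43459063e-01],
       [ 0.00000000e+00,  0.00000000e+00,  0.00000000e+00,
         1.00000000e+00]])}
```

View pics/top0.png

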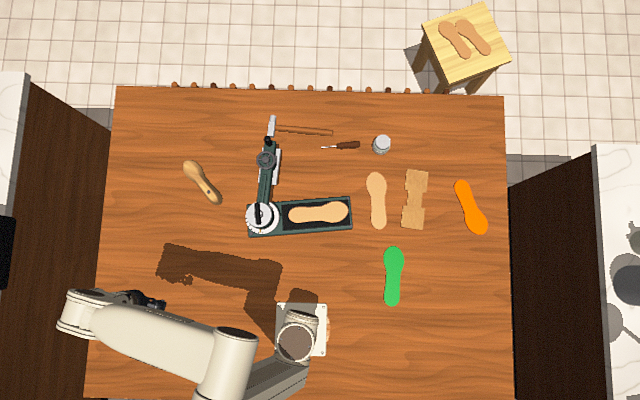

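View pics/side0.png

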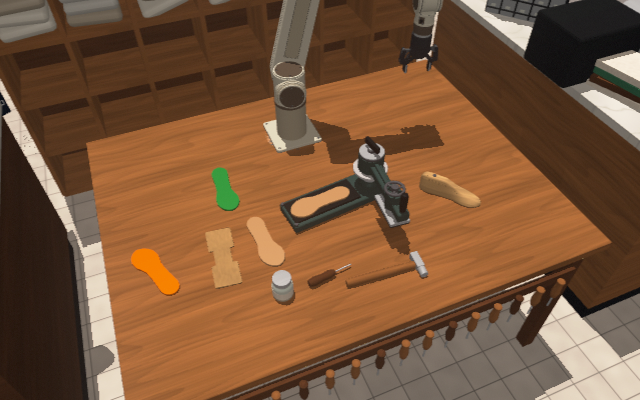

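The top view shows the press column at about (261,215), the bed running right to (350,213), and the head pointing up with its handle near (268,143). The loose tan sole is at (377,200), toe probably up, and the board at (415,200). The green and orange soles are decoys. I'll enlarge the region.

```bash
cat > h.py <<'E'
import numpy as np,cv2
from workcell import status,camera,get_calibration
from scipy.spatial.transform import Rotation as R
def ray(n,uv,obs=None):
    c=get_calibration(n);uv=np.atleast_2d(np.array(uv,float))
    x=(uv-[c['cx'],c['cy']])/[c['fx'],c['fy']]
    if n=="wrist":
        th=np.linalg.norm(x,axis=1,keepdims=True);d=np.hstack([x/np.maximum(th,1e-9)*np.sin(th),np.cos(th)])
        T=c['tool_from_camera'];Rt=R.from_quat(obs['tool_rot']).as_matrix()
        return Rt@T[:3,3]+obs['eef_pos'],d@(Rt@T[:3,:3]).T
    Rm=cv2.Rodrigues(c['rvec'])[0];return -Rm.T@c['tvec'],np.hstack([x,np.ones((len(x),1))])@Rm
def at(n,uv,z,obs=None):
    o,d=ray(n,uv,obs);return o+d*((z-o[2])/d[:,2])[:,None]
def proj(n,P,obs=None):
    c=get_calibration(n);P=np.atleast_2d(np.array(P,float))
    if n!="wrist": return cv2.projectPoints(P,c['rvec'],c['tvec'],np.array([[c['fx'],0,c['cx']],[0,c['fy'],c['cy']],[0,0,1]]),None)[0][:,0]
    T=c['tool_from_camera'];p=(P-obs['eef_pos'])@R.from_quat(obs['tool_rot']).as_matrix();p=(p-T[:3,3])@T[:3,:3]
    r=np.hypot(p[:,0],p[:,1]);th=np.arctan2(r,p[:,2]);return np.c_[c['cx']+c['fx']*th*p[:,0]/r,c['cy']+c['fy']*th*p[:,1]/r]
E
python3 - <<'E'
import cv2
a=cv2.imread("pics/top0.png")
cv2.imwrite("pics/top0c.png",cv2.resize(a[125:250,240:440],None,fx=4,fy=4,interpolation=cv2.INTER_CUBIC))
E
```

```text
(no output)
```

View pics/top0c.png

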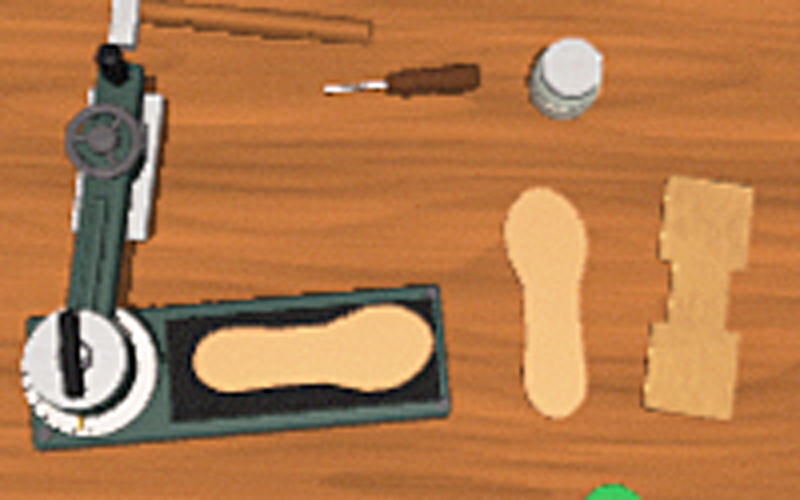

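Run:
```python
from h import *
a=cv2.imread("pics/top0.png");h=cv2.cvtColor(a,cv2.COLOR_BGR2HSV)
for uv in [(377,185),(320,213),(415,200),(400,200),(350,180)]: print(uv,h[uv[1],uv[0]])
S=4;off=(240,125)
b=cv2.resize(a[125:250,240:440],None,fx=S,fy=S,interpolation=cv2.INTER_CUBIC);g=b[:,:,0].astype(int)  # blue channel
for nm,roi,z in(("low",(180,290,445,410),.047),("top",(490,175,610,430),.007),("sep",(635,165,765,430),.005)):
    x0,y0,x1,y1=roi;ch=g[y0:y1,x0:x1]
    t,m=cv2.threshold(ch.astype(np.uint8),0,255,cv2.THRESH_OTSU)
    cs,_=cv2.findContours(m,0,cv2.CHAIN_APPROX_NONE);c=max(cs,key=cv2.contourArea)[:,0].astype(float)
    px=((c+[x0,y0])+.5)/S-.5+off
    P=at("top",px,z)[:,:2].astype(np.float32)
    (cx,cy),wh,ang=cv2.minAreaRect(P);bx=cv2.boxPoints(((cx,cy),wh,ang))
    print(nm,t,"rect",np.round([cx,cy],4),np.round(wh,4),round(ang,2),"area",cv2.contourArea(P)*1e6)
    np.save(nm+".npy",P)
# press: base corners at top z=.032: outline dims 130x405
q=lambda u,v:(np.array([u,v])+.5)/S-.5+off
C=at("top",[q(27,318),q(437,286),q(450,412),q(38,447)],.032)[:,:2];print("corners",np.round(C,4), [round(float(np.linalg.norm(C[i]-C[i-1])),4) for i in range(4)])
bed=C.mean(0);d=(C[1]+C[2]-C[0]-C[3])/2;d/=np.linalg.norm(d);print("base mid",bed,"dir(-y)",d,np.degrees(np.arctan2(d[1],d[0])))
print("column",bed-d*(.335-.2025),"bedc",bed+d*(.196-.1325))
H=at("top",[q(112,47),q(112,52)],.235)[:,:2];print("handle top",H)
K=at("top",[q(68,313),q(77,397)],.227)[:,:2];print("knob ends",K,K.mean(0))
```

```text
(377, 185) [ 17 121 242]
(320, 213) [ 18 110 245]
(415, 200) [ 15 137 223]
(400, 200) [ 13 167 205]
(350, 180) [ 13 171 200]
low 86.0 rect [ 0.4338 -0.0544] [0.0805 0.2302] 8.38 area 13430.96805808622
top 94.0 rect [ 0.4993 -0.2894] [0.2302 0.0804] 8.27 area 13380.018798317738
sep 79.0 rect [ 0.508  -0.4321] [0.0891 0.237 ] 84.15 area 18097.128653300042
corners [[ 0.464   0.2243]
 [ 0.5065 -0.1724]
 [ 0.3842 -0.1874]
 [ 0.3396  0.2067]] [0.1256, 0.3989, 0.1232, 0.3966]
base mid [0.42355205 0.017818  ] dir(-y) [ 0.10950816 -0.9939859 ] -83.71303620682669
column [0.40904222 0.14952113] bedc [ 0.43050582 -0.04530011]
handle top [[0.67716519 0.12504297]
 [0.67265757 0.1248242 ]]
knob ends [[0.44293458 0.15248215]
 [0.37104503 0.14105337]] [0.4069898  0.14676776]
```

Run:
```python
from h import *
from scipy.spatial import cKDTree
from scipy.optimize import least_squares
def fr(P,toe):
    c,wh,a=cv2.minAreaRect(P);bx=cv2.boxPoints((c,wh,a));e=bx[1]-bx[0];f=bx[2]-bx[1]
    e=e if np.linalg.norm(e)>np.linalg.norm(f) else f
    e=e/np.linalg.norm(e);e=e*np.sign(e@toe);return np.array(c),e
L,T,S=[np.load(n+".npy") for n in("low","top","sep")]
for n,P,toe in(("low",L,[0,-1]),("top",T,[1,0]),("sep",S,[1,0])):
    c,e=fr(P,np.array(toe));m=np.array([-e[1],e[0]]);o=c-.007*e if n!="sep" else c
    q=np.c_[(P-o)@e,(P-o)@m]*1e3
    print(n,"origin",np.round(o,4),"ang",round(np.degrees(np.arctan2(e[1],e[0])),2))
    for x in range(-100,121,20):
        s=q[abs(q[:,0]-x)<3];print(x,np.round([s[s[:,1]<0][:,1].mean(),s[s[:,1]>0][:,1].mean()],1),end="; ")
    print()
t=cKDTree(L)
def f(p,r=True):
    c,s=np.cos(p[2]),np.sin(p[2]);Q=(T-T.mean(0))@np.array([[c,s],[-s,c]])+p[:2]
    return t.query(Q)[0]
c1=L.mean(0)
r=least_squares(f,[*c1,np.radians(-92)],x_scale=[.01,.01,.05],diff_step=1e-4);print("T->L rot",np.degrees(r.x[2]),"rms",np.sqrt(np.mean(r.fun**2)),"mean",T.mean(0),"->",r.x[:2])
```

```text
low origin [ 0.4328 -0.0475] ang -81.62
-100 [-12.   23.5]; -80 [-24.1  33.9]; -60 [-25.   34.3]; -40 [-24.8  32. ]; -20 [-24.2  28.3]; 0 [-26.2  28.2]; 20 [-28.   26.9]; 40 [-34.6  32.3]; 60 [-39.7  38.9]; 80 [-38.4  39.9]; 100 [-29.6  33.6]; 120 [-6.5  9. ]; 
top origin [ 0.4924 -0.2904] ang 8.27
-100 [-7.8 28.1]; -80 [-18.8  38.3]; -60 [-21.  38.]; -40 [-21.5  35.5]; -20 [-22.3  32.4]; 0 [-23.4  29.9]; 20 [-26.4  28.3]; 40 [-33.8  32.8]; 60 [-39.5  39. ]; 80 [-37.9  39.4]; 100 [-29.4  33.5]; 120 [-6.   8.5]; 
sep origin [ 0.508  -0.4321] ang -5.85
-100 [-42.8  43.5]; -80 [-43.2  41. ]; -60 [-42.8  44. ]; -40 [-42.8  41.2]; -20 [-27.9  27.4]; 0 [-28.6  27.1]; 20 [-28.3  27.8]; 40 [-43.5  42.1]; 60 [-43.2  44.2]; 80 [-42.6  41.6]; 100 [-43.3  42.9]; 120 [-20.2  21.2]; 
T->L rot -88.1260159497747 rms 0.0007011491140382572 mean [ 0.49863875 -0.28524226] -> [ 0.43592353 -0.05439244]
```

Sizes match the given ones, at 230x80 and 237x89 mm. The fits agree: `sole_low` origin (0.434,-0.0475) at -83.5°, `sole_top` (0.492,-0.287) at 4.6°, board (0.508,-0.432) at -5.85°. The bed direction is -83.7°. I'll go over the board first.

```bash
python3 -m creep '[[0,0,3,0,0,0],[1.95,-4.55,1.5,0,0,1],[1.95,-4.55,0,0,0,1],[1.95,-4.55,0,0,0,1],[1.95,-4.55,0,0,0,1],[1.95,-4.55,0,0,0,1],[1.95,-4.55,0,0,0,1],[1.95,-4.55,0,0,0,1.2]]' 0.6 
python3 -m creep '[[1.95,-4.55,0,0,0,0],[1.95,-4.55,0,0,0,0],[1.95,-4.55,0,0,0,0],[1.95,-4.55,0,0,0,0],[1.95,-4.55,0,0,0,0],[1.95,-4.55,0,0,0,0],[1.95,-4.55,0,0,0,0],[1.95,-4.55,0,0,0,0]]' 
python3 -m creep '[[1.95,-4.55,0,0,0,0],[1.95,-4.55,-3,0,0,0],[1.95,-4.55,-4,0,0,0],[1.95,-4.55,-4,0,0,0],[1.95,-4.55,-4,0,0,0],[0.5,-0.9,0,0,0,0],[0,0,0,0,0,0]]'
```

```text
clock: 0.9
eef_pos: [0.2492, 0.1681, 0.2756]
tool_rot: [0.05, 0.999, 0.0, 0.0]
ft_force: [1.5, 0.3, -0.1]
grip_width: 0.0685
grasp_force: 0.0
clock: 1.7
eef_pos: [0.4053, -0.1962, 0.2755]
tool_rot: [0.052, 0.999, 0.0, -0.0]
ft_force: [1.2, 0.8, -0.3]
grip_width: 0.0685
grasp_force: 0.0
clock: 2.4
eef_pos: [0.4917, -0.3959, 0.1522]
tool_rot: [0.052, 0.999, 0.001, -0.002]
ft_force: [-0.7, 0.3, -0.2]
grip_width: 0.0685
grasp_force: 0.0
```

Run:
```python
from h import *
o=status.get_obs();im=camera("wrist")[:,:,::-1].copy();print(o['eef_pos'],o['clock'])
e=np.radians(-5.85);M=np.array([[np.cos(e),-np.sin(e)],[np.sin(e),np.cos(e)]])
P=[np.r_[M@[x,y]+[.508,-.4321],.005] for x,y in[(-.118,-.043),(-.118,.043),(.118,.043),(.118,-.043),(-.03,.043),(.03,.043),(-.03,-.043),(.03,-.043),(0,.028),(0,-.028)]]
p=proj("wrist",P,o);print(np.round(p))
for q in p: cv2.circle(im,(int(round(q[0])),int(round(q[1]))),3,(0,0,255),1)
cv2.imwrite("pics/w1.png",im)
```

```text
[ 0.4917497  -0.39586078  0.15222556] 2.4
[[237.  91.]
 [328.  88.]
 [327. 309.]
 [253. 308.]
 [328. 180.]
 [328. 238.]
 [240. 181.]
 [245. 238.]
 [313. 210.]
 [257. 210.]]
```

View pics/w1.png

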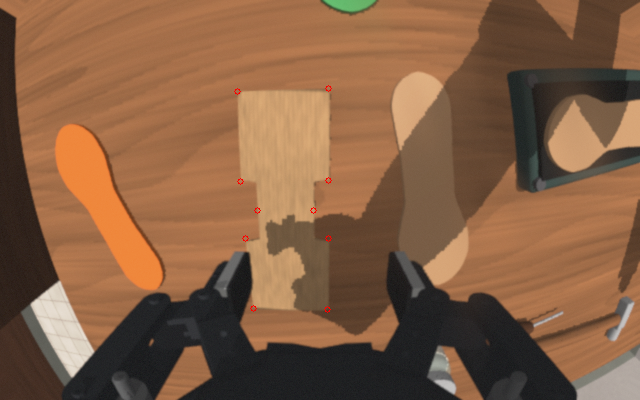

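The red predicted corners fall on the board's corners, e.g. (237,91), (328,88), (253,308), (327,309), to about 1 px. So the estimates hold.

```bash
python3 -m creep '[[1.63,-3.6,-1,0,0,0.1],[0,0,-4.5,0,0,0],[0,0,-4,0,0,0],[0,0,-2.4,0,0,0],[0,0,-1,0,0,0],[0,0,-0.8,0,0,0],[0,0,-0.5,0,0,0],[0,0,0,0,0,0]]' 0.5
python3 -c "
from workcell import status;o=status.get_obs();print(o['eef_pos'],o['ft_force'],o['grip_width'])"
```

```text
clock: 3.25
eef_pos: [0.5095, -0.4313, 0.0148]
tool_rot: [0.051, 0.999, -0.001, 0.001]
ft_force: [-0.2, 0.8, -0.1]
grip_width: 0.0638
grasp_force: 0.0
[ 0.50951791 -0.43130906  0.01484863] [-0.16314227  0.80410936 -0.08027929] 0.06381454906026077
```

```bash
for i in 1; do python3 -m creep '[[-0.1,-0.1,-0.4,0,0,0],[0,0,-0.4,0,0,0],[0,0,-0.3,0,0,0],[0,0,-0.2,0,0,0],[0,0,0,0,0,0]]'; python3 -m creep '[[0,0,-0.2,0,0,0],[0,0,0,0,0,0]]'; done
```

```text
clock: 3.75
eef_pos: [0.5076, -0.4318, 0.0001]
tool_rot: [0.051, 0.999, 0.0, -0.0]
ft_force: [-0.2, 0.1, 0.2]
grip_width: 0.0641
grasp_force: 0.0
clock: 3.95
eef_pos: [0.5077, -0.432, -0.0017]
tool_rot: [0.051, 0.999, 0.0, -0.0]
ft_force: [-0.1, 0.1, -0.1]
grip_width: 0.0642
grasp_force: 0.0
```

```bash
python3 -m creep '[[0,0,-0.2,0,0,0],[0,0,0,0,0,0]]' 0.4|grep -E 'pos|ft|width'; python3 -m creep '[[0,0,-0.15,0,0,0],[0,0,0,0,0,0]]'|grep -E 'pos|ft|width'; python3 -m creep '[[0,0,-0.1,0,0,0],[0,0,0,0,0,0]]'|grep -E 'pos|ft|width'
```

```text
eef_pos: [0.5077, -0.432, -0.0037]
ft_force: [-0.4, -0.3, -0.4]
grip_width: 0.06
eef_pos: [0.508, -0.4322, -0.0048]
ft_force: [-0.0, -0.5, 0.0]
grip_width: 0.0601
eef_pos: [0.508, -0.4322, -0.0049]
ft_force: [-1.0, 1.3, 4.3]
grip_width: 0.0596
```

```bash
python3 -m creep '[[0,0,0.22,0,0,0],[0,0,0,0,0,0]]'|grep -E 'pos|ft|width'; python3 -m creep '[[0,0,0,0,0,0],[0,0,0,0,0,0],[0,0,0,0,0,0],[0,0,0,0,0,0]]' -1; python3 -m creep '[[0,0,1,0,0,0],[0,0,3,0,0,0],[0,0,4,0,0,0],[0,0,4,0,0,0],[0,0,0,0,0,0]]'
```

```text
eef_pos: [0.508, -0.4322, -0.0034]
ft_force: [-0.9, -0.2, 0.7]
grip_width: 0.0601
clock: 5.15
eef_pos: [0.5083, -0.4324, -0.0029]
tool_rot: [0.051, 0.999, -0.0, 0.001]
ft_force: [-1.0, 0.1, 5.8]
grip_width: 0.0535
grasp_force: 63.1
clock: 5.65
eef_pos: [0.5111, -0.4348, 0.1239]
tool_rot: [0.051, 0.999, -0.004, 0.005]
ft_force: [0.9, -0.4, 0.8]
grip_width: 0.0531
grasp_force: 63.2
```

```bash
python3 -m creep '[[-0.74,3.85,0.5,0,0,-7.8],[-0.74,3.85,0,0,0,-7.8],[-0.74,3.85,0,0,0,-7.8],[-0.74,3.85,0,0,0,-7.8],[-0.74,3.85,0,0,0,-7.8],[-0.74,3.85,0,0,0,-7.8],[-0.74,3.85,0,0,0,-7.8],[-0.74,3.85,0,0,0,-7.8]]'|grep -E 'pos|rot|width'; python3 -m creep '[[-0.74,3.85,0,0,0,-7.8],[-0.74,3.85,0,0,0,-7.4],[0,0,0,0,0,0],[0,0,0,0,0,0],[0,0,0,0,0,0]]'
python3 - <<'E'
from h import *
o=status.get_obs();print(o['eef_pos'],o['tool_rot'])
w=camera("wrist");t=camera("top");a=w[:,:,::-1];b=cv2.resize(t[140:260,240:400],None,fx=3,fy=3,interpolation=cv2.INTER_CUBIC)[:,:,::-1]
c=np.zeros((400,800,3),np.uint8);c[:300,:480]=cv2.resize(a,(480,300));c[:240,480:]=cv2.resize(b,(320,240))
cv2.imwrite("pics/m2.png",c)
E
```

```text
eef_pos: [0.4476, -0.1225, 0.1209]
tool_rot: [0.563, 0.826, -0.0, -0.0]
grip_width: 0.0532
clock: 6.95
eef_pos: [0.4341, -0.0477, 0.1212]
tool_rot: [0.665, 0.747, -0.0, 0.0]
ft_force: [0.9, -1.0, -1.3]
grip_width: 0.0536
grasp_force: 63.2
[ 0.43408324 -0.0476961   0.12123253] [ 6.65185560e-01  7.46678055e-01 -1.30878575e-04  1.89029548e-04]
```

View pics/m2.png

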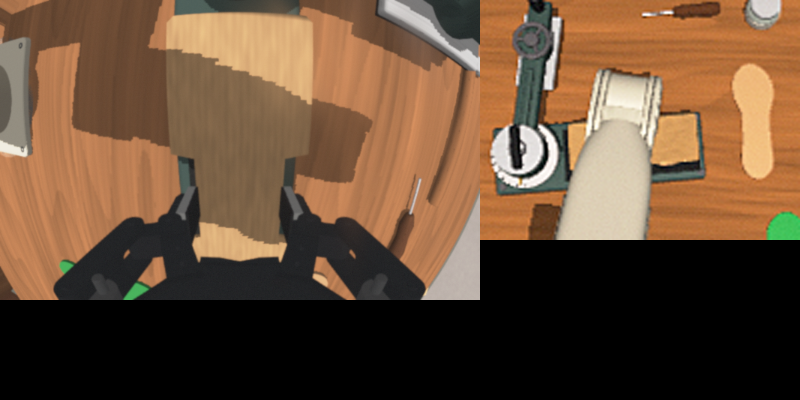

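The wrist view shows the board held squarely between the fingers at (190–290,205), with its near end beside the hub. The top view shows it over the bed at (655,135). I'll lower it.

```bash
python3 -m creep '[[0,0,-3.5,0,0,0],[0,0,-2.5,0,0,0],[0,0,-1,0,0,0],[0,0,-0.3,0,0,0],[0,0,0,0,0,0]]'|grep -E 'pos|ft|width'; python3 -m creep '[[0,0,-0.2,0,0,0],[0,0,-0.1,0,0,0],[0,0,0,0,0,0]]'|grep -E 'pos|ft|rot'; python3 -m creep '[[0,0,-0.1,0,0,0],[0,0,0,0,0,0]]'|grep -E 'pos|ft|rot'
```

```text
eef_pos: [0.4342, -0.0475, 0.0485]
ft_force: [0.1, -0.3, -0.9]
grip_width: 0.053
eef_pos: [0.4344, -0.0471, 0.0459]
tool_rot: [0.665, 0.747, 0.0, 0.001]
ft_force: [-0.0, 0.1, -0.8]
eef_pos: [0.4339, -0.047, 0.0445]
tool_rot: [0.665, 0.747, 0.0, 0.0]
ft_force: [-0.5, -0.8, -0.7]
```

```bash
python3 -m creep '[[0,0,-0.1,0,0,0],[0,0,0,0,0,0]]'|grep -E 'pos|ft|rot'; python3 -m creep '[[0,0,-0.1,0,0,0],[0,0,0,0,0,0]]'|grep -E 'pos|ft|rot'
```

```text
eef_pos: [0.434, -0.047, 0.044]
tool_rot: [0.665, 0.747, 0.0, 0.0]
ft_force: [-0.8, -0.5, 4.6]
eef_pos: [0.4341, -0.047, 0.0439]
tool_rot: [0.665, 0.747, 0.0, 0.0]
ft_force: [-4.2, 0.4, 13.9]
```

```bash
python3 -m creep '[[0,0,0.15,0,0,0],[0,0,0,0,0,0],[0,0,0,0,0,0]]' 0.5|grep -E 'pos|ft|width'; python3 -m creep '[[0,0,1,0,0,0],[0,0,4,0,0,0],[0,0,4.5,0,0,0],[0.58,-2.4,1,0,0,8],[0.58,-2.4,0,0,0,8],[0.58,-2.4,0,0,0,8],[0.58,-2.4,0,0,0,8],[0.58,-2.4,0,0,0,8]]' >/dev/null; python3 -m creep '[[0.58,-2.4,0,0,0,8],[0.58,-2.4,0,0,0,8],[0.58,-2.4,0,0,0,8],[0.58,-2.4,0,0,0,8],[0.58,-2.4,0,0,0,8],[0,0,0,0,0,8],[0,0,0,0,0,0]]'
python3 - <<'E'
from h import *
o=status.get_obs();w=camera("wrist")[:,:,::-1].copy();t=camera("top")[:,:,::-1]
def M(d): e=np.radians(d);return np.array([[np.cos(e),-np.sin(e)],[np.sin(e),np.cos(e)]])
T=np.load("top.npy")
for q in proj("wrist",np.c_[T[::6],np.full(len(T[::6]),.007)],o): cv2.circle(w,tuple(int(v) for v in np.round(q)),1,(0,0,255),-1)
S=4;b=cv2.resize(t[170:240,240:360],None,fx=S,fy=S,interpolation=cv2.INTER_CUBIC)
for x,y in[(-.118,-.043),(-.118,.043),(.118,.043),(.118,-.043),(-.03,.043),(.03,.043),(-.03,-.043),(.03,-.043)]:
    q=(proj("top",[np.r_[M(-83.5)@[x,y]+[.4338,-.0475],.052]])[0]-[240,170]+.5)*S-.5;cv2.circle(b,tuple(int(v) for v in np.round(q)),3,(0,0,255),1)
c=np.zeros((600,640,3),np.uint8);c[:280,:480]=b;c[280:]=w[:320];cv2.imwrite("pics/m3.png",c)
E
```

```text
eef_pos: [0.4339, -0.047, 0.0437]
ft_force: [0.6, 0.5, 0.4]
grip_width: 0.0641
clock: 10.25
eef_pos: [0.4917, -0.2878, 0.1489]
tool_rot: [-0.039, 0.999, 0.0, -0.0]
ft_force: [0.2, -0.1, -0.0]
grip_width: 0.0639
grasp_force: 0.0
```

View pics/m3.png

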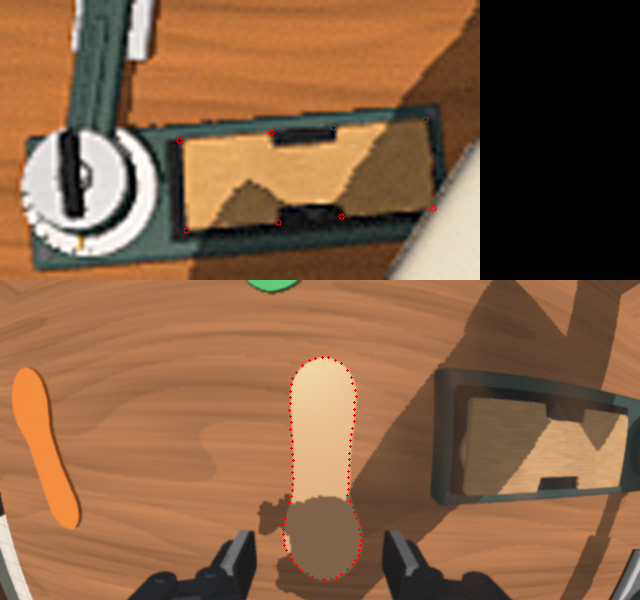

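The board's corners fall on the predicted marks at the bed to 1–2 px, about 1 mm. The sole's outline matches in the wrist view, with its waist at about (322,490). I'll grip the sole.

```bash
python3 -m creep '[[0,0.05,-4.5,0,0,0],[0,0,-4.5,0,0,0],[0,0,-3.5,0,0,0],[0,0,-1.4,0,0,0],[0,0,-0.6,0,0,0],[0,0,-0.3,0,0,0],[0,0,-0.2,0,0,0],[0,0,0,0,0,0]]'|grep -E 'pos|ft|width'
python3 -c "
from workcell import status;o=status.get_obs();print(o['eef_pos'],o['ft_force'])"
```

```text
eef_pos: [0.4927, -0.2869, -0.0001]
ft_force: [0.2, 0.1, -0.4]
grip_width: 0.0644
[ 4.92729078e-01 -2.86893602e-01 -6.76482702e-05] [ 0.16338452  0.13177877 -0.4212082 ]
```

```bash
python3 -m creep '[[0,0,-0.1,0,0,0],[0,0,0,0,0,0],[0,0,0,0,0,0],[0,0,0,0,0,0]]' -1|grep -E 'pos|ft|width|rot'; python3 -m creep '[[0,0,1,0,0,0],[0,0,3,0,0,0],[0,0,4,0,0,0],[0,0,4,0,0,0],[0,0,0,0,0,0],[0,0,0,0,0,0]]'
python3 - <<'E'
from h import *
w=camera("wrist")[:,:,::-1];cv2.imwrite("pics/w4.png",w)
E
```

```text
eef_pos: [0.4929, -0.287, -0.0002]
tool_rot: [-0.04, 0.999, -0.001, 0.001]
ft_force: [-1.2, 0.4, 6.7]
grip_width: 0.0517
clock: 12.15
eef_pos: [0.4927, -0.2871, 0.1197]
tool_rot: [-0.04, 0.999, -0.001, 0.002]
ft_force: [-0.1, 0.3, -1.6]
grip_width: 0.0512
grasp_force: 62.8
```

View pics/w4.png

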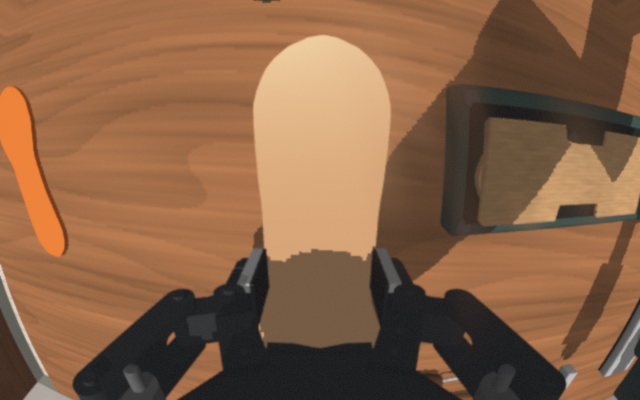

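The sole is held level, with its heel end at pixel (322,37) and its sides at (253,105) and (390,105). I'll check its pose in the hand.

Run:
```python
from h import *
o=status.get_obs();P=at("wrist",[(322,37),(253,105),(390,105),(262,230),(379,230)],.127,o)[:,:2]
print(np.round(P,4),o['eef_pos'])
for n,v in(("heel",P[0]-o['eef_pos'][:2]),("sidemid",P[1:3].mean(0)-o['eef_pos'][:2]),("waistmid",P[3:].mean(0)-o['eef_pos'][:2])):
    print(n,np.linalg.norm(v),np.degrees(np.arctan2(-v[1],-v[0])))
print("widths",np.linalg.norm(P[1]-P[2]),np.linalg.norm(P[3]-P[4]))
```

```text
[[ 0.3846 -0.2944]
 [ 0.4164 -0.3218]
 [ 0.4116 -0.2626]
 [ 0.4737 -0.3155]
 [ 0.4693 -0.2605]] [ 0.49154028 -0.28642057  0.11794884]
heel 0.10722954236011177 4.265440956178719
sidemid 0.07772108695833187 4.2712741689715115
waistmid 0.020109712030141044 4.557476341951046
widths 0.059387068062609294 0.05518473129172383
```

```bash
python3 -m creep '[[-0.53,2.18,0.5,0,0,-8],[-0.53,2.18,0,0,0,-8],[-0.53,2.18,0,0,0,-8],[-0.53,2.18,0,0,0,-8],[-0.53,2.18,0,0,0,-8],[-0.53,2.18,0,0,0,-8],[-0.53,2.18,0,0,0,-8],[-0.53,2.18,0,0,0,-8]]' >/dev/null; python3 -m creep '[[-0.53,2.18,0,0,0,-8],[-0.53,2.18,0,0,0,-8],[-0.53,2.18,0,0,0,-8],[0,0,0,0,0,0],[0,0,0,0,0,0],[0,0,0,0,0,0]]'
```

```text
clock: 13.6
eef_pos: [0.4333, -0.0473, 0.1221]
tool_rot: [0.665, 0.747, -0.001, -0.0]
ft_force: [0.2, -0.1, -1.4]
grip_width: 0.0512
grasp_force: 62.9
```

```bash
python3 -m creep '[[0.05,0,-3.5,0,0,0],[0,0,-2,0,0,0],[0,0,-1,0,0,0],[0,0,-0.2,0,0,0],[0,0,0,0,0,0]]'|grep -E 'pos|ft|width'; python3 -m creep '[[0,0,-0.15,0,0,0],[0,0,0,0,0,0]]'|grep -E 'pos|ft|rot'; python3 -m creep '[[0,0,-0.1,0,0,0],[0,0,0,0,0,0]]'|grep -E 'pos|ft|rot'
```

```text
eef_pos: [0.4344, -0.0472, 0.056]
ft_force: [-0.8, 0.5, -1.6]
grip_width: 0.0516
eef_pos: [0.4349, -0.0469, 0.0551]
tool_rot: [0.665, 0.747, 0.001, 0.001]
ft_force: [-0.1, -1.0, -1.3]
eef_pos: [0.4343, -0.0468, 0.0536]
tool_rot: [0.665, 0.747, 0.0, 0.0]
ft_force: [0.0, 0.1, -0.4]
```

```bash
python3 -m creep '[[-0.05,-0.05,-0.1,0,0,0],[0,0,0,0,0,0]]'|grep -E 'pos|ft'; python3 -m creep '[[0,0,-0.1,0,0,0],[0,0,0,0,0,0]]'|grep -E 'pos|ft'
```

```text
eef_pos: [0.4334, -0.0473, 0.0523]
ft_force: [-0.2, 0.5, -0.6]
eef_pos: [0.4336, -0.0473, 0.0518]
ft_force: [-1.2, -0.2, 4.6]
```

```bash
python3 -m creep '[[0,0,0.1,0,0,0],[0,0,0,0,0,0],[0,0,0,0,0,0]]' 0.45|grep -E 'pos|ft|width'; python3 -m creep '[[0,0,1,0,0,0],[0,0,4,0,0,0],[0,0,5,0,0,8.2],[0,0,5,0,0,8.2],[0,0,5,0,0,8.2],[0,0,5,0,0,8.2],[0,0,1,0,0,8.2],[0,0,0,0,0,8.2]]' >/dev/null; python3 -m creep '[[-0.5,3.5,0,0,0,8.2],[-0.5,3.5,0,0,0,8.2],[-0.5,3.5,0,0,0,8.2],[-0.5,3.5,0,0,0,8.2],[-0.5,3.5,0,0,0,8],[0,0,0,0,0,0],[0,0,0,0,0,0]]'
python3 - <<'E'
from h import *
o=status.get_obs();print(o['eef_pos'],o['tool_rot'])
w=camera("wrist")[:,:,::-1].copy();cv2.imwrite("pics/w5raw.png",w)
t=camera("top")[:,:,::-1];cv2.imwrite("pics/t5.png",t)
np.save("o5.npy",np.r_[o['eef_pos'],o['tool_rot']])
cv2.imwrite("pics/w5.png",w)
E
```

```text
eef_pos: [0.4337, -0.0473, 0.0523]
ft_force: [0.7, -0.9, -1.7]
grip_width: 0.0622
clock: 16.7
eef_pos: [0.4082, 0.1282, 0.3128]
tool_rot: [-0.058, 0.998, -0.0, 0.0]
ft_force: [-0.4, -0.2, -0.0]
grip_width: 0.0615
grasp_force: 0.0
[0.4082136  0.12823141 0.31276939] [-5.80727158e-02  9.98312326e-01 -1.79015117e-04  1.66613695e-04]
```

View pics/w5.png

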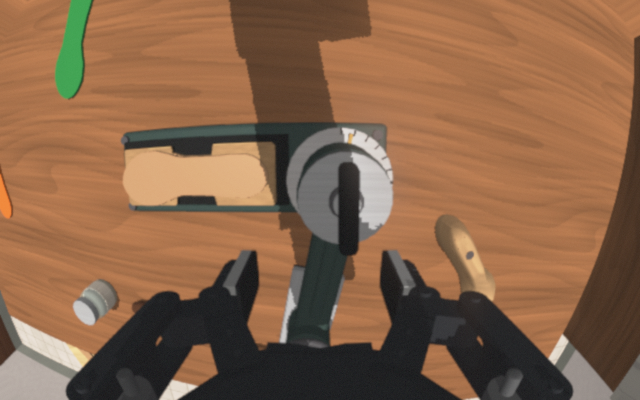

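The sole lies centred on the board at (195,178), and the T-bar stands upright in the view from (348,163) to (348,254), spanning x 338–359.

Run:
```python
from h import *
v=np.load("o5.npy");o=dict(eef_pos=v[:3],tool_rot=v[3:])
w=cv2.imread("pics/w5raw.png");g=w.max(2)[150:265,325:375]
m=(g<55).astype(np.uint8);n,l,s,c=cv2.connectedComponentsWithStats(m);k=1+np.argmax(s[1:,4]);print(s[k],c[k]+[325,150])
m=(l==k).astype(np.uint8);C=max(cv2.findContours(m,0,1)[0],key=len)[:,0].astype(float)+[325,150]
P=at("wrist",C,.227,o)[:,:2].astype(np.float32);r=cv2.minAreaRect(P);print(r)
t=cv2.imread("pics/t5.png")
# stack: top sole contour in the top view vs target
print("ring centre px",proj("wrist",[[.408,.148,.227]],o))
```

```text
[   0   13   34  102 2002] [345.01498501 218.31718282]
((0.4117254316806793, 0.14596107602119446), (0.08425431698560715, 0.02596570923924446), 6.233265399932861)
ring centre px [[345.17010052 212.07494411]]
```

```bash
python3 - <<'E'
from h import *
v=np.load("o5.npy");o=dict(eef_pos=v[:3],tool_rot=v[3:])
w=cv2.imread("pics/w5raw.png")
print(w[160:260:3,348].max(1));print("row230",w[230,325:370].max(1));print("row240",w[185,325:370].max(1))
e=np.radians(6.3);u=np.array([np.cos(e),np.sin(e)]);n=np.array([-u[1],u[0]])
far=at("wrist",[(348.5,254.5)],.227,o)[0,:2];rt=at("wrist",[(359.5,215)],.227,o)[0,:2]
near=at("wrist",[(348.5,163)],.201,o)[0,:2];lf=at("wrist",[(338,215)],.201,o)[0,:2]
print(far,rt,near,lf)
print("along far/near",far@u,near@u,"-> c",(far@u-.038),(near@u+.038)," across",rt@n,lf@n)
a=(far@u-.038+near@u+.038)/2;b=(rt@n+lf@n)/2;print("centre",a*u+b*n)
# same constraints in top camera
E
python3 - <<'E'
import sys;sys.path.insert(0,'.')
from h import *
v=np.load("o5.npy");o=dict(eef_pos=v[:3],tool_rot=v[3:]);w=cv2.imread("pics/w5raw.png")
e=np.radians(6.3);u=np.array([np.cos(e),np.sin(e)]);n=np.array([-u[1],u[0]])
for col,c in((("red",(0,0,255)),(.407,.1475)),(("grn",(0,255,0)),(.409,.1495))):
    for z in(.227,.201):
        Q=[np.r_[np.array(c)+u*s*.038+n*t*.008,z] for s,t in((-1,-1),(-1,1),(1,1),(1,-1))];print(col[0],c,z,np.round(proj("wrist",Q,o),1).tolist())
E
```

```text
[114  55  52  48  48  47  47  47  42  41  38  43  40  36  37  35  37  33
  28  30  34  31  31  30  32  32  27  22  27  31  25  31  83 101]
row230 [112 111 112 112 111 112 112 114 114 114 112 111  98  70  40  28  25  32
  30  34  30  28  30  28  31  30  29  28  32  30  31  34  36  61  92 110
 112 114 114 112 113 113 113 114 114]
row240 [114 112 113 113 113 113 112 114 115 114 114 111  97  68  41  36  34  37
  38  40  42  43  44  42  41  45  47  46  47  48  51  49  55  70 112 163
 196 202 203 202 204 203 203 202 202]
[0.44409617 0.1560635 ] [0.40910575 0.15959758] [0.37324111 0.14815935] [0.41959129 0.14543079]
along far/near 0.4585397760655105 0.38724525801761056 -> c 0.4205397760655105 0.42524525801761054  across 0.11374082937017868 0.09850896495556269
centre [0.40869311 0.15188982]
red (0.407, 0.1475) 0.227 [[335.4, 162.3], [356.7, 162.6], [352.8, 254.7], [333.4, 254.7]]
red (0.407, 0.1475) 0.201 [[333.8, 157.5], [353.0, 157.7], [349.9, 242.0], [332.2, 242.0]]
grn (0.409, 0.1495) 0.227 [[337.7, 165.3], [358.9, 165.6], [354.8, 257.1], [335.5, 257.1]]
grn (0.409, 0.1495) 0.201 [[335.9, 160.1], [355.0, 160.4], [351.7, 244.3], [334.1, 244.3]]
```

Run:
```python
from h import *
from scipy.optimize import minimize
v=np.load("o5.npy");o=dict(eef_pos=v[:3],tool_rot=v[3:])
w=cv2.imread("pics/w5raw.png");g=(w.max(2)[155:262,320:375]<62).astype(np.uint8);g[:, :14]=0
t5=cv2.imread("pics/t5.png")
def mask(p,n,shape,off,s=4):
    u=np.array([np.cos(p[2]),np.sin(p[2])]);k=np.array([-u[1],u[0]])
    Q=[np.r_[p[:2]+u*a*.038+k*b*.008,z] for z in(.201,.227) for a,b in((-1,-1),(-1,1),(1,1),(1,-1))]
    q=(proj(n,Q,o)-off+.5)*s-.5;m=np.zeros((shape[0]*s,shape[1]*s),np.uint8)
    cv2.fillConvexPoly(m,cv2.convexHull(np.round(q*16).astype(np.int32)),255,cv2.LINE_AA,4)
    return cv2.resize(m,shape[::-1],interpolation=cv2.INTER_AREA)/255
f=lambda p:np.abs(mask(np.array(p)*[.01,.01,.1],"wrist",g.shape,[320,155])-g).sum()
r=min((minimize(f,[40.8+a,15+b,1.3],method="Nelder-Mead",options=dict(initial_simplex=np.array([[40.8+a,15+b,1.3],[41.1+a,15+b,1.3],[40.8+a,15.3+b,1.3],[40.8+a,15+b,1.8]]))) for a in(-.1,.1) for b in(-.1,.2)),key=lambda r:r.fun)
print(r.x*[.01,.01,.1],np.degrees(r.x[2]*.1),r.fun,g.sum())
```

```text
[0.41162109 0.15111301 0.15154983] 8.683165446010802 420.6470588235294 1896
```

```bash
python3 -m creep '[[0.05,2.28,-2,0,0,2],[0,0,-4,0,0,0],[0,0,-3.2,0,0,0],[0,0,-1.5,0,0,0],[0,0,-0.8,0,0,0],[0,0,0,0,0,0],[0,0,0,0,0,0]]' 0.2; python3 -m creep '[[0,0,0,0,0,0],[0,0,0,0,0,0]]' -0.5;  python3 -m creep '[[0,0,0,0,0,0],[0,0,0,0,0,0]]' -0.6|grep -E 'pos|ft|grip|grasp'
```

```text
clock: 17.5
eef_pos: [0.4099, 0.1502, 0.1983]
tool_rot: [-0.074, 0.997, 0.0, 0.001]
ft_force: [0.2, -0.0, 0.9]
grip_width: 0.0514
grasp_force: 0.0
clock: 17.7
eef_pos: [0.4097, 0.1519, 0.1985]
tool_rot: [-0.075, 0.997, 0.002, 0.001]
ft_force: [-2.9, 16.0, 4.9]
grip_width: 0.0226
grasp_force: 8.0
eef_pos: [0.4097, 0.1524, 0.199]
ft_force: [-2.1, 3.8, 5.4]
grip_width: 0.0193
grasp_force: 58.5
```

```bash
python3 -m creep '[[0,0.1,0.05,0,0,0],[0,0,0,0,0,0],[0,0,0,0,0,0]]' -1; python3 -m creep '[[0,0,0,0,0,6],[0,0,0,0,0,0]]'; python3 -c "
from workcell import status;print(status.get_obs()['ft_torque'])"
```

```text
clock: 18.2
eef_pos: [0.4097, 0.1524, 0.1989]
tool_rot: [-0.075, 0.997, 0.001, 0.001]
ft_force: [-1.2, 3.6, 6.9]
grip_width: 0.0192
grasp_force: 59.1
clock: 18.4
eef_pos: [0.4096, 0.1525, 0.1989]
tool_rot: [-0.128, 0.992, 0.001, 0.001]
ft_force: [-1.6, 3.7, 6.9]
grip_width: 0.0194
grasp_force: 59.1
[0.80724605 0.33329886 0.1100885 ]
```

```bash
python3 -m creep '[[0,0,0,0,0,8],[0,0,0,0,0,8],[0,0,0,0,0,8],[0,0,0,0,0,8],[0,0,0,0,0,8],[0,0,0,0,0,8],[0,0,0,0,0,8],[0,0,0,0,0,8]]'; python3 -m creep '[[0,0,0,0,0,2],[0,0,0,0,0,0],[0,0,0,0,0,0]]';python3 -c "
from workcell import status;print(status.get_obs()['ft_torque'])"
```

```text
clock: 19.2
eef_pos: [0.4087, 0.1534, 0.1989]
tool_rot: [-0.636, 0.772, 0.002, 0.001]
ft_force: [-4.6, 6.6, 7.4]
grip_width: 0.0193
grasp_force: 59.4
clock: 19.5
eef_pos: [0.4086, 0.1534, 0.1989]
tool_rot: [-0.647, 0.762, 0.002, 0.001]
ft_force: [-3.5, 5.8, 7.2]
grip_width: 0.0195
grasp_force: 59.3
[ 1.43168845  1.01258963 -0.1203955 ]
```

```bash
python3 -m creep '[[0,0,0,0,0,0],[0,0,0,0,0,0]]' 0.1|grep -E 'pos|ft|grip'; python3 -m creep '[[0,0,2,0,0,0],[0,0,4.5,0,0,0],[0,0,3.5,0,0,0],[1.7,-0.2,0,0,0,-7.9],[1.7,-0.2,0,0,0,-7.9],[1.7,-0.2,0,0,0,-7.9],[1.7,-0.2,0,0,0,-7.9],[1.7,-0.2,0,0,0,-7.9]]' 0.4 >/dev/null; python3 -m creep '[[1.7,-0.2,0,0,0,-7.9],[1.7,-0.2,0,0,0,-7.9],[1.7,-0.2,0,0,0,-7.9],[1.7,-0.2,0,0,0,-7.9],[1.7,-0.2,0,0,0,-7.9],[1.7,-0.2,0,0,0,-7.6],[0,0,0,0,0,0],[0,0,0,0,0,0]]'
python3 - <<'E'
from h import *
o=status.get_obs();print(o['eef_pos'],o['tool_rot']);np.save("o6.npy",np.r_[o['eef_pos'],o['tool_rot']])
w=camera("wrist")[:,:,::-1];t=camera("top")[:,:,::-1];cv2.imwrite("pics/w6.png",w);cv2.imwrite("pics/t6.png",t)
b=cv2.resize(t[130:250,240:360],None,fx=2,fy=2,interpolation=cv2.INTER_CUBIC)
c=np.zeros((600,640,3),np.uint8);c[:240,:240]=b;c[240:]=w[:360];cv2.imwrite("pics/m6.png",c)
E
```

```text
eef_pos: [0.409, 0.1509, 0.1976]
ft_force: [-0.5, -0.3, -0.0]
grip_width: 0.0463
clock: 21.3
eef_pos: [0.5958, 0.129, 0.2968]
tool_rot: [0.052, 0.999, -0.001, -0.001]
ft_force: [-0.4, -0.3, 0.0]
grip_width: 0.0599
grasp_force: 0.0
[0.59575639 0.12901041 0.2968299 ] [ 5.15122609e-02  9.98671745e-01 -5.54358260e-04 -9.61727588e-04]
```

View pics/m6.png

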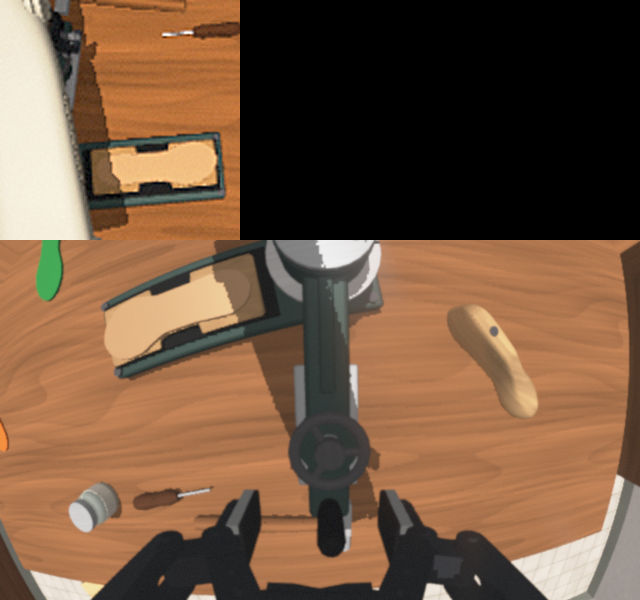

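The arm runs straight down the view, with the handle's top disc at about (331,544) in the composite, wrist pixel (331,304). Sole and board are on the bed; awl and jar are untouched.

Run:
```python
from h import *
v=np.load("o6.npy");o=dict(eef_pos=v[:3],tool_rot=v[3:])
H=at("wrist",[(331,304),(317,304),(345,304),(331,317)],.235,o);print(np.round(H,4))
W=at("wrist",[(329,212)],.203,o)[0];print("wheel",W)
for p in(H[0],W):
    d=p[:2]-[.409,.152];print(np.linalg.norm(d),np.degrees(np.arctan2(d[1],d[0])))
```

```text
[[0.6677 0.1305 0.235 ]
 [0.6666 0.1194 0.235 ]
 [0.6691 0.1416 0.235 ]
 [0.681  0.1294 0.235 ]]
wheel [0.60106842 0.1358509  0.203     ]
0.25964294441351204 -4.7553398251035945
0.19274612882846456 -4.806121155194578
```

```bash
python3 -m creep '[[4,0.05,0,0,0,1],[3.55,0.05,0,0,0,0],[0,0,-3,0,0,0],[0,0,-4,0,0,0],[0,0,-2.3,0,0,0],[0,0,-0.8,0,0,0],[0,0,0,0,0,0],[0,0,0,0,0,0]]'; python3 -m creep '[[0,0,0,0,0,0],[0,0,0,0,0,0]]' -0.4|grep -E 'pos|ft|grip|grasp';  python3 -m creep '[[0,0,0,0,0,0],[0,0,0,0,0,0]]' -0.5|grep -E 'pos|ft|grip|grasp'
```

```text
clock: 22.2
eef_pos: [0.6721, 0.1308, 0.1991]
tool_rot: [0.043, 0.999, 0.0, 0.001]
ft_force: [-0.1, -0.6, 0.2]
grip_width: 0.0596
grasp_force: 0.0
eef_pos: [0.6724, 0.1308, 0.199]
ft_force: [-0.1, 0.4, 0.5]
grip_width: 0.032
grasp_force: 0.0
eef_pos: [0.6723, 0.1308, 0.1988]
ft_force: [-1.2, -0.1, 5.9]
grip_width: 0.0232
grasp_force: 58.9
```

```bash
python3 -m creep '[[0,0,0,0,0,0],[-0.29,-2.28,0,0,0,-5],[-0.48,-2.25,0,0,0,-5],[-0.68,-2.2,0,0,0,-5],[0,0,0,0,0,0]]' -1; python3 -m creep '[[-0.87,-2.13,0,0,0,-5],[-1.05,-2.05,0,0,0,-5],[-1.22,-1.95,0,0,0,-5],[-1.39,-1.84,0,0,0,-5],[0,0,0,0,0,0]]'
```

```text
clock: 23.1
eef_pos: [0.6566, 0.0602, 0.1988]
tool_rot: [0.176, 0.984, -0.001, 0.001]
ft_force: [-1.5, -0.1, 5.8]
grip_width: 0.0238
grasp_force: 61.1
clock: 23.6
eef_pos: [0.6104, -0.0188, 0.1987]
tool_rot: [0.344, 0.939, -0.0, 0.001]
ft_force: [-1.8, 0.2, 6.0]
grip_width: 0.0237
grasp_force: 62.2
```

```bash
python3 -m creep '[[-1.54,-1.71,0,0,0,-5],[-1.69,-1.57,0,0,0,-5],[-1.82,-1.42,0,0,0,-5],[-1.93,-1.25,0,0,0,-5],[0,0,0,0,0,0]]'; python3 -m creep '[[-2.04,-1.08,0,0,0,-5],[-2.12,-0.9,0,0,0,-5],[-2.19,-0.71,0,0,0,-5],[0,0,0,0,0,0],[0,0,0,0,0,0]]'
python3 - <<'E'
from h import *
o=status.get_obs();print(o['eef_pos'],o['tool_rot']);np.save("o7.npy",np.r_[o['eef_pos'],o['tool_rot']])
w=camera("wrist")[:,:,::-1];t=camera("top")[:,:,::-1];s=camera("side")[:,:,::-1];cv2.imwrite("pics/w7.png",w);cv2.imwrite("pics/t7.png",t);cv2.imwrite("pics/s7.png",s)
b=cv2.resize(t[180:240,230:290],(300,300),interpolation=cv2.INTER_CUBIC);d=cv2.resize(s[120:240,270:430],(400,300),interpolation=cv2.INTER_CUBIC)
c=np.zeros((600,800,3),np.uint8);c[:300,:300]=b;c[:300,300:700]=d;c[300:,:480]=cv2.resize(w,(480,300));cv2.imwrite("pics/m7.png",c)
E
```

```text
clock: 24.1
eef_pos: [0.5402, -0.0773, 0.1987]
tool_rot: [0.502, 0.865, -0.0, 0.001]
ft_force: [-1.8, 0.5, 6.4]
grip_width: 0.0237
grasp_force: 63.0
clock: 24.6
eef_pos: [0.4781, -0.1031, 0.1987]
tool_rot: [0.609, 0.793, 0.0, 0.001]
ft_force: [-3.1, 1.5, 9.2]
grip_width: 0.0239
grasp_force: 63.8
[ 0.47812696 -0.10314062  0.19869011] [6.09017071e-01 7.93156414e-01 4.15316525e-04 9.68586395e-04]
```

View pics/m7.png

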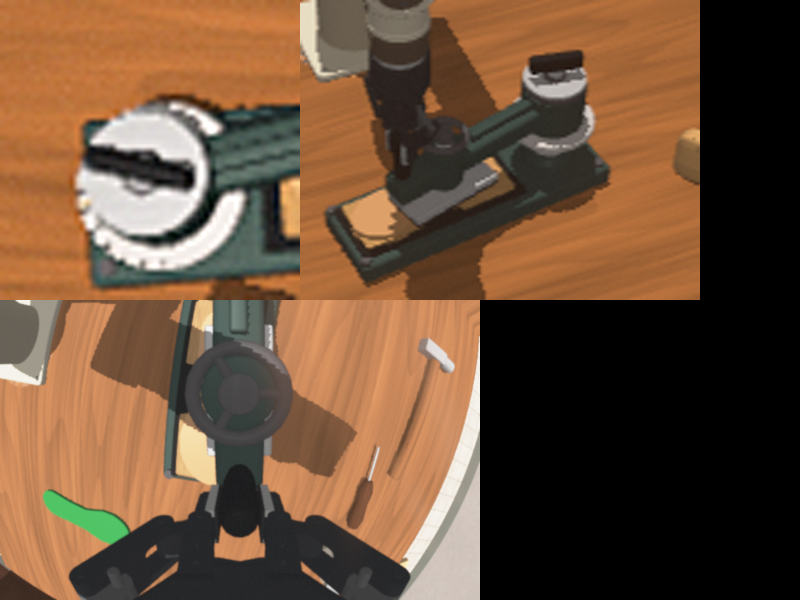

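Ten pictures are used, so I measure by code from here on. The last one showed the head over the bed at about -75°, roughly 9° short, with the knob bar rotated. I'll finish the nominal swing, then let go and check the pointer numerically.

```bash
python3 -m creep '[[-1.98,-0.45,0,0,0,-4.4],[-2,-0.3,0,0,0,-4.4],[0,0,0,0,0,0],[0,0,0,0,0,0],[0,0,0,0,0,0]]'
python3 - <<'E'
from h import *
print(np.round(status.get_obs()['eef_pos'],4))
C=np.array([.409,.1525])
for z,n in((.111,"ring"),):
    im=camera("top")
    for a in range(78,118,3):
        e=np.radians(a);q=[np.r_[C+r*np.array([np.cos(e),np.sin(e)]),z] for r in(.050,.054,.058)]
        p=proj("top",q);print(a,[tuple(int(v) for v in cv2.getRectSubPix(im,(1,1),tuple(map(float,x)))[0,0]) for x in p])
o,d=ray("top",[(0,0)]);print("top cam",o)
E
```

```text
clock: 25.25
eef_pos: [0.4389, -0.1107, 0.1987]
tool_rot: [0.668, 0.744, 0.0, 0.001]
ft_force: [-3.3, 0.4, 9.7]
grip_width: 0.0237
grasp_force: 64.1
[ 0.4389 -0.1107  0.1987]
78 [(94, 94, 91), (124, 122, 123), (169, 146, 136)]
81 [(177, 175, 172), (201, 198, 197), (204, 180, 169)]
84 [(219, 216, 215), (229, 226, 226), (219, 199, 188)]
87 [(232, 229, 229), (233, 231, 230), (227, 209, 197)]
90 [(227, 224, 223), (230, 229, 223), (227, 207, 194)]
93 [(224, 221, 218), (223, 216, 211), (211, 189, 176)]
96 [(219, 215, 211), (194, 183, 172), (156, 131, 114)]
99 [(219, 214, 210), (196, 185, 173), (162, 135, 116)]
102 [(229, 226, 223), (229, 222, 214), (205, 180, 163)]
105 [(227, 224, 221), (236, 231, 228), (231, 210, 197)]
108 [(220, 215, 213), (198, 192, 190), (220, 203, 195)]
111 [(213, 206, 205), (184, 177, 175), (154, 134, 126)]
114 [(220, 215, 212), (210, 203, 199), (187, 165, 155)]
117 [(215, 211, 206), (242, 238, 234), (237, 221, 211)]
top cam [ 0.23754311 -0.0929855   1.70830465]
```

```bash
python3 -m creep '[[0,0,0,0,0,0],[0,0,0,0,0,0],[0,0,3,0,0,0],[0,0,4.5,0,0,0],[0,0,4,0,0,0],[-0.5,4.7,0,0,0,0],[-0.5,4.7,0,0,0,0],[-0.5,4.7,0,0,0,0]]' 0.2 >/dev/null;python3 -m creep '[[-0.5,4.7,0,0,0,0],[-0.5,4.7,0,0,0,0],[-0.5,4.6,0,0,0,0],[0,0,0,0,0,0],[0,0,0,0,0,0]]'
cat > look.py <<'E'
from h import *
o=status.get_obs();im=camera("wrist");cv2.imwrite("pics/w8.png",im[:,:,::-1]);np.save("o8.npy",np.r_[o['eef_pos'],o['tool_rot']])
f=im.astype(np.float32)
# ring outer circle check + polar profile
C=np.array([.409,.1525]);S=lambda r,a,z:[int(v) for v in cv2.getRectSubPix(f,(1,1),tuple(map(float,proj("wrist",[np.r_[C+r*np.array([np.cos(a),np.sin(a)]),z]],o)[0])))[0,0]]
print("radial at 90",[(r,S(r/1e3,np.radians(90),.11)) for r in range(46,72,2)])
for a in np.arange(78,116,1.): print(a,*[S(r,np.radians(a),.111) for r in(.049,.053,.056,.059)])
E
python3 look.py
```

```text
clock: 26.6
eef_pos: [0.4082, 0.1716, 0.3112]
tool_rot: [0.667, 0.745, -0.001, -0.0]
ft_force: [-0.1, -0.0, -0.4]
grip_width: 0.0514
grasp_force: 0.0
radial at 90 [(46, [231, 227, 224]), (48, [237, 234, 231]), (50, [238, 234, 232]), (52, [238, 235, 233]), (54, [238, 235, 232]), (56, [239, 236, 234]), (58, [237, 235, 232]), (60, [207, 204, 201]), (62, [92, 92, 89]), (64, [55, 63, 58]), (66, [63, 71, 67]), (68, [90, 103, 95]), (70, [88, 101, 94])]
78.0 [236, 233, 230] [237, 234, 231] [237, 234, 232] [231, 227, 224]
79.0 [236, 232, 230] [237, 233, 231] [237, 233, 231] [231, 226, 224]
80.0 [236, 232, 230] [237, 233, 231] [237, 233, 231] [230, 226, 224]
81.0 [236, 233, 230] [237, 234, 231] [237, 234, 232] [231, 227, 225]
82.0 [236, 232, 230] [238, 234, 232] [237, 234, 232] [233, 230, 227]
83.0 [236, 233, 230] [237, 233, 231] [238, 235, 232] [234, 231, 228]
84.0 [237, 233, 231] [237, 233, 231] [237, 234, 232] [233, 230, 227]
85.0 [236, 234, 231] [237, 234, 232] [237, 234, 231] [232, 229, 227]
86.0 [236, 234, 231] [237, 234, 232] [238, 234, 232] [233, 230, 227]
87.0 [237, 235, 232] [237, 23
[... 1282 characters left out ...]

106.0 [240, 237, 235] [239, 237, 235] [240, 237, 235] [236, 232, 230]
107.0 [239, 236, 234] [239, 236, 234] [240, 237, 235] [236, 232, 230]
108.0 [239, 236, 234] [239, 236, 234] [239, 236, 234] [236, 233, 231]
109.0 [239, 236, 234] [238, 235, 234] [237, 233, 231] [234, 231, 229]
110.0 [239, 236, 234] [235, 232, 230] [223, 217, 214] [225, 221, 218]
111.0 [239, 237, 234] [227, 223, 221] [192, 186, 181] [175, 171, 167]
112.0 [239, 237, 234] [223, 218, 216] [171, 166, 163] [174, 168, 165]
113.0 [239, 237, 234] [228, 223, 221] [217, 213, 210] [207, 202, 199]
114.0 [240, 237, 235] [237, 234, 232] [235, 232, 230] [231, 227, 225]
115.0 [241, 238, 236] [240, 237, 235] [240, 238, 236] [236, 233, 231]
```

At r=59 mm the long mark's darkest point is at 96.7°. The brass pointer is at about 96.4°, so it stands on the mark. Next I tighten the knob.

```bash
python3 -m creep '[[0,-0.9,0,0,0,8.2],[0,-1,0,0,0,8.2],[0,0,0,0,0,8.2],[0,0,0,0,0,8.2],[0,0,0,0,0,8.2],[0,0,0,0,0,8.2],[0,0,0,0,0,8.2],[0,0,0,0,0,8.2]]' >/dev/null;python3 -m creep '[[0,0,0,0,0,8.2],[0,0,0,0,0,8.2],[0,0,0,0,0,8.2],[0,0,0,0,0,8.2],[0,0,0,0,0,8.2],[0,0,0,0,0,8.2],[0,0,0,0,0,8.2],[0,0,0,0,0,8.2]]' >/dev/null;python3 -m creep '[[0,0,0,0,0,8.2],[0,0,0,0,0,8.2],[0,0,0,0,0,8.2],[0,0,0,0,0,8.2],[0,0,0,0,0,0],[0,0,0,0,0,0]]'
```

```text
clock: 28.85
eef_pos: [0.4089, 0.1503, 0.3118]
tool_rot: [-0.642, 0.767, -0.0, -0.0]
ft_force: [0.1, -0.1, 0.4]
grip_width: 0.0513
grasp_force: 0.0
```

```bash
python3 -m creep '[[0,0.2,-4,0,0,0.7],[0,0,-4,0,0,0],[0,0,-2.3,0,0,0],[0,0,-1,0,0,0],[0,0,0,0,0,0],[0,0,0,0,0,0]]'|grep -E 'pos|rot|ft'; python3 -m creep '[[0,0,0,0,0,0],[0,0,0,0,0,0]]' -0.5|grep -E 'pos|ft|grip|grasp';  python3 -m creep '[[0,0,0,0,0,0],[0,0,0,0,0,0],[0,0,0,0,0,0]]' -1|grep -E 'pos|ft|rot|grip|grasp'
```

```text
eef_pos: [0.4095, 0.1537, 0.2]
tool_rot: [-0.648, 0.761, -0.0, 0.001]
ft_force: [0.2, 0.1, -0.8]
eef_pos: [0.4091, 0.1541, 0.2001]
ft_force: [-11.5, 1.9, 6.9]
grip_width: 0.0226
grasp_force: 6.7
eef_pos: [0.4087, 0.1545, 0.2018]
tool_rot: [-0.649, 0.761, 0.0, 0.002]
ft_force: [-4.4, 1.0, 14.1]
grip_width: 0.0148
grasp_force: 99.6
```

```bash
python3 -m creep '[[0,0,0.1,0,0,-5],[0,0,0,0,0,-8],[0,0,0,0,0,-8],[0,0,0,0,0,-8],[0,0,0,0,0,-8],[0,0,0,0,0,-8],[0,0,0,0,0,-8],[0,0,0,0,0,-8]]'; python3 -m creep '[[0,0,0,0,0,-6],[0,0,0,0,0,-6],[0,0,0,0,0,-2.5],[0,0,0,0,0,0],[0,0,0,0,0,0]]';python3 -c "
from workcell import status;print(status.get_obs()['ft_torque'])"
```

```text
clock: 30.75
eef_pos: [0.4104, 0.1532, 0.2019]
tool_rot: [-0.17, 0.985, -0.001, 0.002]
ft_force: [2.2, -5.4, 6.1]
grip_width: 0.0148
grasp_force: 98.7
clock: 31.25
eef_pos: [0.4106, 0.1526, 0.2018]
tool_rot: [-0.046, 0.999, -0.001, 0.003]
ft_force: [3.1, -6.8, 5.7]
grip_width: 0.0151
grasp_force: 98.8
[-0.71955167  0.18730214  0.08715616]
```

```bash
python3 -m creep '[[0,0,0,0,0,0],[0,0,0,0,0,0],[0,0,3,0,0,0],[0,0,4,0,0,0],[0,0,4,0,0,-8.1],[0,0.9,0,0,0,-8.1],[0,0.9,0,0,0,-8.1],[0,0,0,0,0,-8.1]]' 0.2 |grep -E 'pos|ft'; python3 -m creep '[[0,0,0,0,0,-8.1],[0,0,0,0,0,-8.1],[0,0,0,0,0,-8.1],[0,0,0,0,0,-8.1],[0,0,0,0,0,-8.1],[0,0,0,0,0,-8.1],[0,0,0,0,0,-8.1],[0,0,0,0,0,0]]'|grep -E 'pos|rot'; python3 look.py | awk '$1>=91&&$1<=101'
python3 - <<'E'
from h import *
v=np.load("o8.npy");o=dict(eef_pos=v[:3],tool_rot=v[3:]);w=cv2.imread("pics/w8.png").max(2).astype(np.float32)
C=np.array([.409,.153])  # bar top: darkest direction at z .227
for r in(.026,.033):
  for s in(0,180):
    A=np.arange(-60,110,2);g=[cv2.getRectSubPix(w,(1,1),tuple(map(float,proj("wrist",[np.r_[C+r*np.array([np.cos(np.radians(a+s)),np.sin(np.radians(a+s))]),.227]],o)[0])))[0,0] for a in A]
    print(r,s,[int(a) for a,x in zip(A,g) if x<70])
E
```

```text
eef_pos: [0.4088, 0.1726, 0.3102]
ft_force: [-0.3, -0.6, 0.3]
eef_pos: [0.4085, 0.1718, 0.3098]
tool_rot: [0.667, 0.745, -0.0, -0.0]
91.0 [237, 234, 231] [235, 231, 229] [238, 235, 232] [235, 232, 229]
92.0 [235, 230, 227] [223, 218, 214] [235, 232, 229] [235, 231, 228]
93.0 [230, 222, 213] [201, 191, 180] [227, 222, 219] [231, 226, 223]
94.0 [224, 209, 185] [184, 163, 137] [199, 190, 184] [204, 198, 195]
95.0 [223, 193, 142] [208, 172, 116] [153, 141, 128] [144, 139, 137]
96.0 [230, 196, 119] [224, 186, 109] [126, 109, 86] [95, 92, 91]
97.0 [235, 202, 117] [230, 191, 108] [136, 117, 95] [110, 106, 104]
98.0 [237, 209, 134] [227, 191, 121] [175, 162, 146] [173, 168, 165]
99.0 [237, 217, 170] [222, 195, 155] [217, 209, 200] [222, 217, 214]
100.0 [237, 226, 205] [228, 220, 208] [233, 230, 226] [234, 230, 228]
101.0 [238, 232, 224] [236, 232, 228] [238, 235, 233] [237, 233, 231]
0.026 0 [-10, -8, -6, -4, -2, 0, 2, 4, 6, 8, 10, 12, 14, 16, 18, 20, 22, 24, 26, 28, 30, 32, 34, 36]
0.026 180 [-24, -22, -20, -18, -16, -14, -12, -10, -8, -6, -4, -2, 0, 2, 4, 6, 8, 10, 12, 14, 16, 18, 20, 72, 74, 76, 78, 80, 82, 84, 86, 88, 90, 92, 94, 96, 98, 100, 102, 104, 106, 108]
0.033 0 [-6, -4, -2, 0, 2, 4, 6, 8, 10, 12, 14, 16, 18, 20, 22, 24, 26, 28]
0.033 180 [-18, -16, -14, -12, -10, -8, -6, -4, -2, 0, 2, 4, 6, 8, 10, 12, 14, 16, 18, 20, 46, 48, 50, 52, 72, 74, 76, 78, 80, 82, 90, 92, 94, 96, 98, 104, 106, 108]
```

```bash
python3 -c "
from workcell import ticket;print(ticket.job_done())"
```

```text
the job is handed in; nothing more can be done
None
```

I handed the job in after about 33 s of the 72 s: board and loose sole are stacked on the bed sole, and the knob was loosened 72° and retightened slightly past its start. The head's pointer is within 0.5° of the long mark. I did not test the lock by pushing the handle or measure the stack again after the swing, and the judging result isn't shown.

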